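# Unstack the fishing gear on the mudroom bench

## Robot

A 6-joint arm with a two-finger parallel gripper is mounted at the origin on the work surface. World frame = base frame: x ahead of the robot, y to its left, z up, the work surface at z = 0. Lengths are in m, angles in rad, forces in N, time in s.
With the tool pointing down it reaches from about 0.275 to 0.75 m from the base axis. Payload 10.2 kg.
Tool frame: the origin (TCP) lies midway between the tips of the shut fingers; the grasp point (between the pads) lies 19 mm behind it (env.hold_point_z is the distance from the TCP to the grasp point, in m); z points along the fingers, y is the line along which they close (so a half turn about z gives the same grasp; the last joint's range is limited). The gripper opens to 85 mm and grips with 20 to 120 N. Pads are 22 mm wide; open, the fingers measure 114 mm over their backs; the gripper's body (76 mm by 85 mm) begins 54 mm behind the grasp point. The pads swing forward as they close: fully open they stand 13 mm farther back than shut.
Start: joints at [-1.405, 0.313, 1.498, -0, 1.331, -0.223], TCP at [0.199, -0.486, 0.231] pointing down, gripper open.
Joint ranges: [-2.94, 2.94], [-0.97, 2.17], [0.19, 2.56], [-1.23, 4.37], [0.02, 3.11], [-2.88, 2.88]. Speed limits (rad/s): [2.39, 2.39, 3.01, 3.14, 3.14, 3.14].

## Interface

Orientations are given as a unit quaternion [x, y, z, w].
In Python, from bench import env, kinematics, monitor, eyes, job gives the robot as it stands. The module is installed in compiled form; this text tells all that it offers. Calls block until the motion is done:
- env.reach(position, orientation): joint-space move of the TCP to a pose.
- env.movel(position, velocity=0.15, frame=None, guard=None): straight line of the TCP; frame=None keeps the orientation; velocity is the mean speed in m/s. With guard (N) it stops when the force on the tool has changed by that much, and returns True; else False.
- env.set_joints(angles): joint-space move.
- env.release() and env.close_gripper(effort=None): open the fingers fully, or close them until they stop; effort is the grip in N (None keeps the last).
- env.hold(seconds).
- kinematics.ik(position, orientation): joint angles nearest the present ones, or None.
- monitor.sense(): the state.
- eyes.grab_frame(name): name is "side" or "top" or "wrist"; returns a dict with "frame" (420x560x3 uint8, red, green, blue), "mtx" (3x3 intrinsics, pixels), "view" (4x4, takes a point from world to camera coordinates). Camera axes: x right, y down, z forward; pixel columns grow to the right and rows downward; lengths in m; the calibration is good to about 2 mm. The wrist camera is an equidistant fisheye: a pixel r from the principal point sees the ray r / f radians off the axis. A picture is of the moment at which its call begins. There is no depth.
A pose or a line that the arm cannot do raises env.MotionError and nothing moves.
- job.hand_in(): hands the job in; it is judged then, once.
The state is a dict: "clock": time; "joints": joint angles; "qvel": joint speeds; "joint_efforts": joint torques, N m; "position": TCP position; "ee_rot": TCP orientation; "contact_force": force on the tool from outside, world axes, zero at the start; "ft_torque": the same for the moment, N m; "finger_gap": opening from 0.0 (shut) to 1.0 (fully open); "gripper_force": force on a finger pad.
Only numpy, scipy, OpenCV 4.12 (cv2) and the standard library are available. Lean on these libraries where they do the work, as an engineer would, in place of code of your own. Each camera call takes 0.05 s, during which the arm holds its last target. There are 200 camera calls.

## Task

Take the pile of gear on the bench apart and put each thing away the right way up in the middle of its own place: the green canister in the small round rimmed holder, the round wax tin on the flat cork mat, the flat fly tin lengthwise on the slatted rack, and the tackle box lengthwise in the rimmed tray. Set each thing down gently, do not drop anything, and leave the flashlight and the keys where they are.

Things in the scene. Friction and masses are not known exactly. Their poses are not given: they have to be found in the camera images.
- tackle_box_center (a point): Small grey tackle box with a black lid, closed and latched, 150 (x) x 62 (y) x 48 (z) mm, about 0.45 kg, bottom of the pile; the lid's top is flat. The point is its centre, 24 mm above its underside; x along its length, z up.
- fly_tin_center (a point): Flat rectangular aluminium fly tin, 104 (x) x 54 (y) x 30 (z) mm, about 0.16 kg, shut, lying on the tackle box's lid. The point is its centre, 15 mm above its underside; x along its length, z up.
- wax_tin_center (a point): Squat round bare-steel tin of boot wax, 50 mm in diameter and 30 mm high, about 0.12 kg, standing on the fly tin. The point is its centre, 15 mm above its underside; z up along its axis.
- canister_center (a point): Slim green screw-top aluminium canister, 36 mm in diameter and 60 mm high, about 0.09 kg, standing on the wax tin at the top of the pile. The point is its centre, 30 mm above its underside; z up along its axis.
- tray: Fixed rectangular light-wood tray with a rim: outside 190 (x) x 102 (y) mm, rim 12 mm high and 6 mm thick, inside 178 x 90 mm. Origin at the centre of its underside on the bench; x along its length; its inner floor is 5 mm above the origin. Place of the tackle box.
- rack: Fixed dark-wood slatted rack, 136 (x) x 86 (y) mm, flat top 12 mm high, five slats along x, no rim. Origin at the centre of its underside on the bench; x along its length. Place of the fly tin.
- mat: Fixed flat round cork mat, 84 mm in diameter, 5 mm thick, no rim. Origin at the centre of its underside on the bench. Place of the wax tin.
- holder: Fixed small round light-wood holder, 72 mm outside diameter, rim 12 mm high and 7 mm thick, inside diameter 58 mm, inner floor 4 mm above the bench. Origin at the centre of its underside on the bench. Place of the canister.
- flashlight_center (a point): Yellow plastic flashlight standing on its 40 mm wide lens, 94 mm high, 90 to 107 mm from the holder's centre on the side away from the robot; it must be left standing where it is. The point is its centre, 47 mm above the bench.
- keyring: Steel keyring with three brass keys lying flat, about 80 mm across and 4 mm thick, 100 to 116 mm from the mat's centre on the robot's side; it must be left where it is. Origin on the bench near its middle.
Not all that is in view belongs to the job. What is shaped like the part that bears wax_tin_center but red or white is not meant.

How it is judged:
By the outcome, as a careful person would: the job done as asked, in the order asked, and still so for the second after the job is handed in, with the robot touching nothing.
It also fails if it takes over 133 s, if anything falls off the work surface, if the arm or the gripper's body presses on something with over 40 N, if the wrist force passes 120 N, or if a joint passes its speed limit or range.

## Working session

There is one attempt and no reset: what is moved stays moved. The work goes in short steps, each a Python script; the robot and the scene stay as the last script left them, time stands still between calls to the robot, and variables do not carry over. Pictures are saved under pics/ and viewed, at most 14 in all, crops included, and the job is handed in when it is done.

```bash
mkdir -p pics
python3 - <<'E'
from bench import env, kinematics, monitor, eyes, job
import cv2, numpy as np
for n in ["side","top"]:
    f=eyes.grab_frame(n); cv2.imwrite(f"pics/{n}0.png",cv2.resize(f["frame"][:,:,::-1],(800,600),interpolation=cv2.INTER_CUBIC))
    np.savez(f"pics/{n}0.npz",**f)
    print(n,f["mtx"].tolist(),np.round(f["view"],4).tolist())
s=monitor.sense();print(s["clock"],s["position"],s["ee_rot"],s["contact_force"],env.hold_point_z)
E
```

```text
side [[396.72049032901225, 0.0, 279.3965374723727], [0.0, 396.72049032901225, 202.36566821515493], [0.0, 0.0, 1.0]] [[0.9951, -0.098, -0.0093, -0.552], [-0.0625, -0.5554, -0.8292, 0.1413], [0.0761, 0.8258, -0.5588, 0.8667], [0.0, 0.0, 0.0, 1.0]]
top [[392.6864220321382, 0.0, 280.9699018232458], [0.0, 392.6864220321382, 202.5093003693861], [0.0, 0.0, 1.0]] [[0.0004, -1.0, 0.0029, -0.0127], [-0.9988, -0.0005, -0.0488, 0.5454], [0.0488, -0.0029, -0.9988, 1.1368], [0.0, 0.0, 0.0, 1.0]]
0.1 [ 0.19896059 -0.48559236  0.2307845 ] [ 9.81168052e-01  1.93155140e-01  3.54474147e-05 -5.87318738e-04] [-0.60817027 -0.03048925  0.43254194] 0.0187
```

View pics/top0.png

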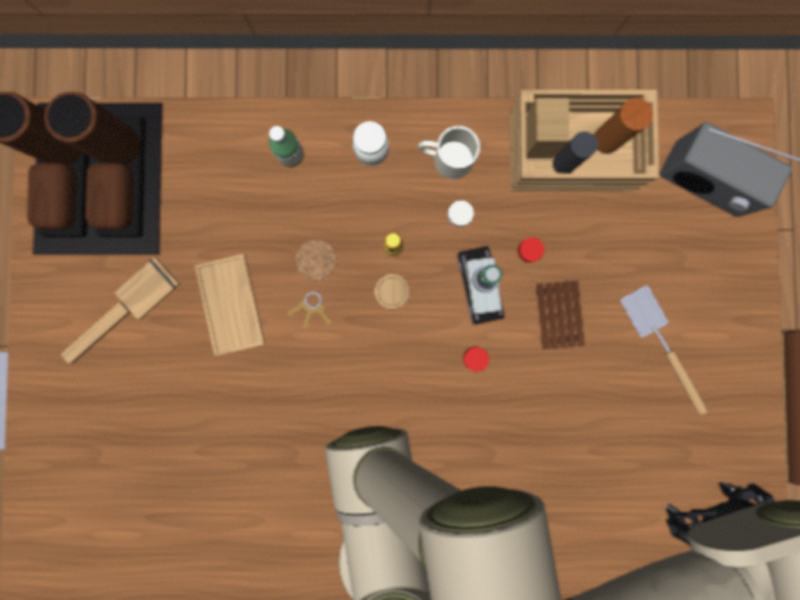

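View pics/side0.png

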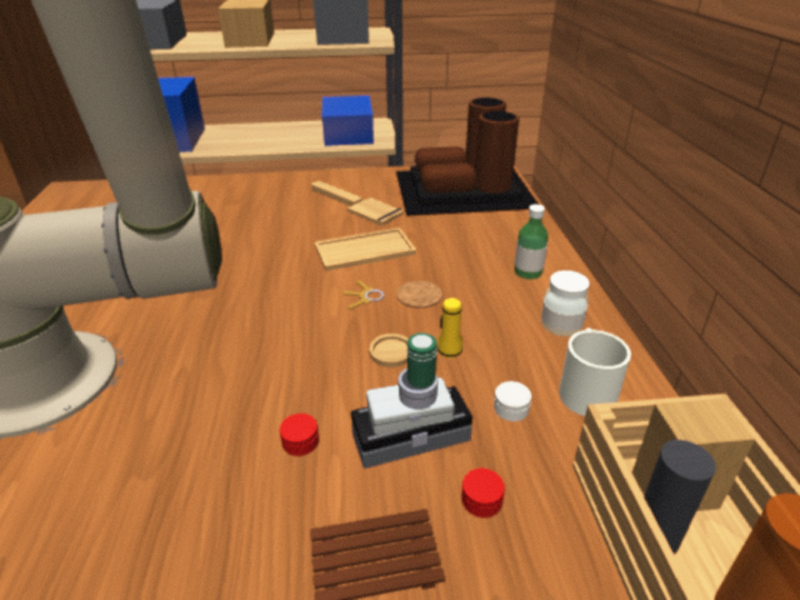

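The top view (800x600) shows the tray at (229,304), mat at (316,259), holder at (392,291), flashlight at (393,242), keys at (313,308), pile at (482,285) and rack at (560,314). The red and white round tins are decoys. The side view confirms the pile order. Next I'll get rough positions, then take wrist-camera closeups.

```bash
cat > h.py <<'E'
from bench import env, kinematics, monitor, eyes, job
import cv2, numpy as np
from scipy.spatial.transform import Rotation as R
def ray(f,uv,fish):
    K=f["mtx"];V=f["view"]
    x=(uv[0]-K[0,2])/K[0,0];y=(uv[1]-K[1,2])/K[1,1]
    if fish:
        r=np.hypot(x,y);s=np.sin(r)/r if r>1e-9 else 1;d=np.array([x*s,y*s,np.cos(r)])
    else: d=np.array([x,y,1.])
    return -V[:3,:3].T@V[:3,3], V[:3,:3].T@d
def pix(f,uv,z,fish=False):
    c,d=ray(f,uv,fish);return (c+d*(z-c[2])/d[2])[:2]
def proj(f,p,fish=False):
    q=f["view"][:3,:3]@np.asarray(p)+f["view"][:3,3];K=f["mtx"]
    if fish:
        rr=np.hypot(q[0],q[1]);t=np.arctan2(rr,q[2]);x=q[:2]/max(rr,1e-9)*t
    else: x=q[:2]/q[2]
    return np.array([K[0,0]*x[0]+K[0,2],K[1,1]*x[1]+K[1,2]])
def down(yaw):  # tool pointing down, tool x axis at angle yaw in world xy; closing axis y at yaw-90deg
    return (R.from_euler('z',yaw)*R.from_euler('x',np.pi)).as_quat()
def save(n,name):
    f=eyes.grab_frame(n);np.savez(f"pics/{name}.npz",**f);return f
def load(name): return dict(np.load(f"pics/{name}.npz"))
E
python3 - <<'E'
from h import *
f=load("top0");s=560/800
for n,u,v,z in [("tray",229,304,.012),("mat",316,259,.005),("holder",392,291,.012),("flash",393,240,.094),("keys",313,308,0),("can top",489,275,.168),("boxA",475,252,.048),("boxB",488,318,.048),("rack",560,314,.012),("redA",531,250,.03),("redB",477,359,.03),("white",461,212,.03)]:
    print(n,np.round(pix(f,((u+.5)*s-.5,(v+.5)*s-.5),z),3))
sn=monitor.sense();w=save("wrist","w_start");V=w["view"];print(w["mtx"].tolist())
c=-V[:3,:3].T@V[:3,3];Rt=R.from_quat(sn["ee_rot"])
print("cam in tool",Rt.inv().apply(c-sn["position"]), (Rt.as_matrix().T@V[:3,:3].T).round(3).tolist())
for p in [(.45,-.1),(.45,.12)]:
  for z in (.30,.35,.4):
    for yaw in (0,np.pi/2,-np.pi/2,np.pi): 
        q=kinematics.ik([*p,z],down(yaw)); print(p,z,round(yaw,2),None if q is None else np.round(q,2))
E
```

```text
tray [0.516 0.341]
mat [0.609 0.165]
holder [0.542 0.007]
flash [0.636 0.004]
keys [0.508 0.171]
can top [ 0.564 -0.167]
boxA [ 0.619 -0.159]
boxB [ 0.487 -0.184]
rack [ 0.495 -0.337]
redA [ 0.625 -0.275]
redB [ 0.405 -0.164]
white [ 0.703 -0.133]
[[325.19226210127806, 0.0, 280.2416878631583], [0.0, 325.19226210127806, 208.9994288934844], [0.0, 0.0, 1.0]]
cam in tool [ 0.07847578 -0.00101296 -0.1427531 ] [[-0.0, -0.953, -0.303], [1.0, -0.0, -0.0], [0.0, -0.303, 0.953]]
(0.45, -0.1) 0.3 0 [-0.47  0.13  1.55 -0.    1.46  1.1 ]
(0.45, -0.1) 0.3 1.57 [-0.47  0.13  1.55  0.    1.46 -0.47]
(0.45, -0.1) 0.3 -1.57 [-0.47  0.13  1.55 -0.    1.46  2.67]
(0.45, -0.1) 0.3 3.14 [-0.47  0.13  1.55  0.    1.46 -2.04]
(0.45, -0.1) 0.35 0 [-0.47  0.11  1.44 -0.    1.59  1.1 ]
(0.45, -0.1) 0.35 1.57 [-0.47  0.11  1.44  0.    1.59 -0.47]
(0.45, -0.1) 0.35 -1.57 [-0.47  0.11  1.44 -0.    1.59  2.67]
(0.45, -0.1) 0.35 3.14 [-0.47  0.11  1.44  0.    1.59 -2.04]
(0.45, -0.1) 0.4 0 [-0.47  0.11  1.32 -0.    1.71  1.1 ]
(0.45, -0.1) 0.4 1.57 [-0.47  0.11  1.32  0.    1.71 -0.47]
(0.45, -0.1) 0.4 -1.57 [-0.47  0.11  1.32 -0.    1.71  2.67]
(0.45, -0.1) 0.4 3.14 [-0.47  0.11  1.32  0.    1.71 -2.04]
(0.45, 0.12) 0.3 0 [ 0.01  0.14  1.54 -0.    1.46  1.58]
(0.45, 0.12) 0.3 1.57 [ 0.01  0.14  1.54 -0.    1.46  0.01]
(0.45, 0.12) 0.3 -1.57 None
(0.45, 0.12) 0.3 3.14 [ 0.01  0.14  1.54  0.    1.46 -1.56]
(0.45, 0.12) 0.35 0 [ 0.01  0.12  1.43 -0.    1.59  1.58]
(0.45, 0.12) 0.35 1.57 [ 0.01  0.12  1.43 -0.    1.59  0.01]
(0.45, 0.12) 0.35 -1.57 None
(0.45, 0.12) 0.35 3.14 [ 0.01  0.12  1.43  0.    1.59 -1.56]
(0.45, 0.12) 0.4 0 [ 0.01  0.12  1.31 -0.    1.71  1.58]
(0.45, 0.12) 0.4 1.57 [ 0.01  0.12  1.31 -0.    1.71  0.01]
(0.45, 0.12) 0.4 -1.57 None
(0.45, 0.12) 0.4 3.14 [ 0.01  0.12  1.31  0.    1.71 -1.56]
```

Run:
```python
from h import *
env.reach([0.50,-0.17,0.32],down(0)); env.hold(.3)
f=save("wrist","w1");cv2.imwrite("pics/w1.png",cv2.resize(f["frame"][:,:,::-1],(800,600),interpolation=cv2.INTER_CUBIC))
env.reach([0.47,0.2,0.32],down(0)); env.hold(.3)
f=save("wrist","w2");cv2.imwrite("pics/w2.png",cv2.resize(f["frame"][:,:,::-1],(800,600),interpolation=cv2.INTER_CUBIC))
print(monitor.sense()["clock"])
```

```text
3.8667
```

View pics/w1.png

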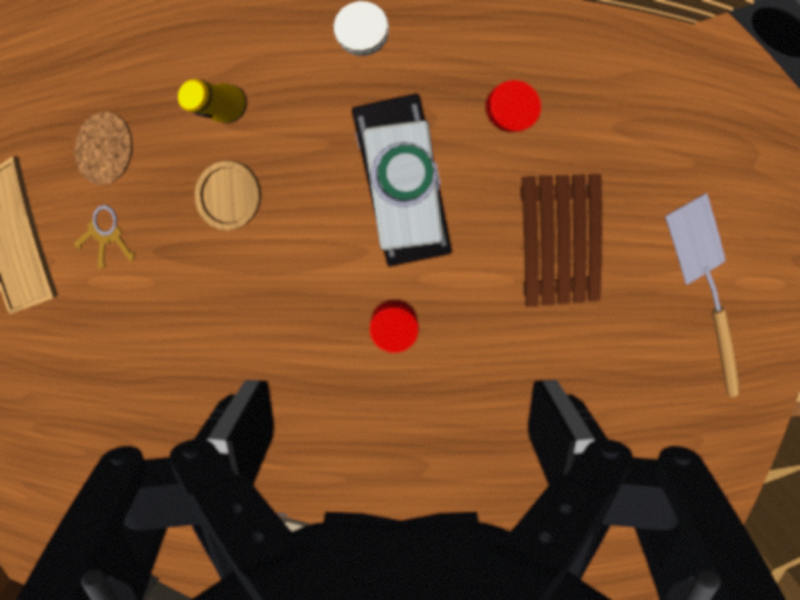

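View pics/w2.png

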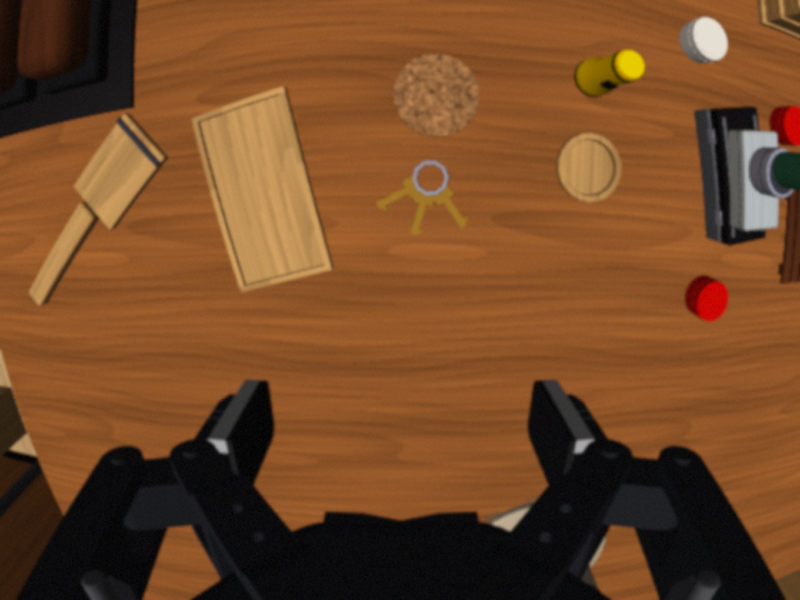

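w1 shows, in 800x600 pixels:
- the box lid corners at (353,107), (417,95), (451,252) and (388,265)
- the fly tin at (363,130), (428,121), (444,245) and (380,250)
- the canister top at (405,171)
- the rack corners at (522,178), (600,175), (602,299) and (527,305)
- the holder at (227,195)

w2 shows the tray corners at (192,122), (284,87), (331,268) and (242,291), the mat at (436,94) and the holder at (588,167).

I'll compute positions and check them by overlaying model outlines.

```bash
cat > meas.py <<'E'
from h import *
s=.7
def P(f,u,v,z,fish=True): return pix(f,((u+.5)*s-.5,(v+.5)*s-.5),z,fish)
def rect(f,cs,z):
    p=np.array([P(f,*c,z) for c in cs]);c=p.mean(0)
    d=(p[0]+p[1]-p[2]-p[3])/2; e=(p[0]+p[3]-p[1]-p[2])/2
    return c,np.degrees(np.arctan2(d[1],d[0])),np.degrees(np.arctan2(e[1],e[0])),np.linalg.norm(d),np.linalg.norm(e)
def draw(f,img,pts,col,k,off,fish=True):
    q=np.array([(proj(f,p,fish)+.5)*k-.5-off for p in pts]);cv2.polylines(img,[np.round(q*8).astype(int)],True,col,1,cv2.LINE_AA,3)
def rpts(c,a,L,W,z):
    m=R.from_euler('z',a,degrees=True).as_matrix()
    return [m@[i*L/2,j*W/2,0]+[*c,z] for i,j in((1,1),(1,-1),(-1,-1),(-1,1))]
def cpts(c,r,z): return [[c[0]+r*np.cos(t),c[1]+r*np.sin(t),z] for t in np.linspace(0,2*np.pi,60)]
E
python3 - <<'E'
from meas import *
w1,w2=load("w1"),load("w2")
for n,f,cs,z in [("box",w1,[(353,107),(417,95),(451,252),(388,265)],.048),("fly",w1,[(363,130),(428,121),(444,245),(380,250)],.078),
 ("rack",w1,[(522,178),(600,175),(602,299),(527,305)],.012),("tray",w2,[(192,122),(284,87),(331,268),(242,291)],.012)]:
    c,*r=rect(f,cs,z);print(n,c.round(4),np.round(r,3))
for n,f,u,v,z in [("can",w1,405,171,.168),("holder",w1,227,195,.012),("holder2",w2,588,167,.012),("mat",w2,436,94,.005),("mat1",w1,103,147,.005),("flash1",w1,193,96,.094),("flash2",w2,629,65,.094),("keys",w2,425,195,0)]:
    print(n,P(f,u,v,z).round(4))
E
```

```text
box [ 0.5559 -0.1708] [1.2194e+01 1.0126e+02 1.4600e-01 5.8000e-02]
fly [ 0.552  -0.1717] [7.6380e+00 9.6243e+01 1.0300e-01 5.4000e-02]
rack [ 0.4968 -0.3374] [6.2170e+00 9.4866e+01 1.3300e-01 8.6000e-02]
tray [0.516  0.3413] [1.35040e+01 1.04352e+02 1.86000e-01 1.01000e-01]
can [ 0.5682 -0.1718]
holder [0.5447 0.0065]
holder2 [0.5443 0.0116]
mat [0.6097 0.1667]
mat1 [0.6105 0.1635]
flash1 [0.637  0.0029]
flash2 [0.6372 0.0085]
keys [0.509  0.1767]
```

Run:
```python
from meas import *
w1,w2=load("w1"),load("w2");t=load("top0")
M=[("r",(.5559,-.1708),12,.150,.062,.048),("r",(.552,-.1717),7,.104,.054,.078),("r",(.4968,-.3374),5.7,.136,.086,.012),("r",(.516,.3413),14,.190,.102,.012),
("c",(.5682,-.1718),.018,.168),("c",(.5682,-.1718),.025,.108),("c",(.5445,.009),.036,.012),("c",(.5445,.009),.029,.012),("c",(.61,.165),.042,.005)]
def ov(f,k,x0,y0,w,h,fish):
    im=cv2.resize(f["frame"][:,:,::-1],None,fx=k,fy=k,interpolation=cv2.INTER_CUBIC)[y0:y0+h,x0:x0+w].copy()
    for m in M: draw(f,im,rpts(*m[1:]) if m[0]=="r" else cpts(*m[1:]),(255,0,255) if m[0]=="r" else (255,255,0),k,np.array([x0,y0]),fish)
    return im
a=ov(w1,2.8,200,160,800,600,True)
a1=ov(w1,2.8,0,0,10,10,True)
cv2.imwrite("pics/o1.png",ov(w1,2.5,300,120,800,600,True))
cv2.imwrite("pics/o3.png",np.vstack([ov(t,3.2,400,530,800,300,False),ov(w2,2.2,300,60,800,300,True)]))
```

```text
(no output)
```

View pics/o1.png

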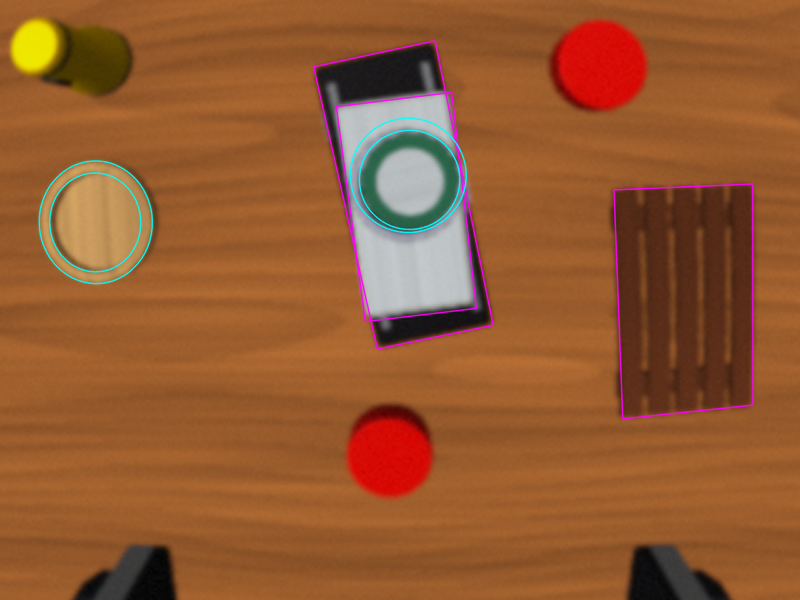

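View pics/o3.png

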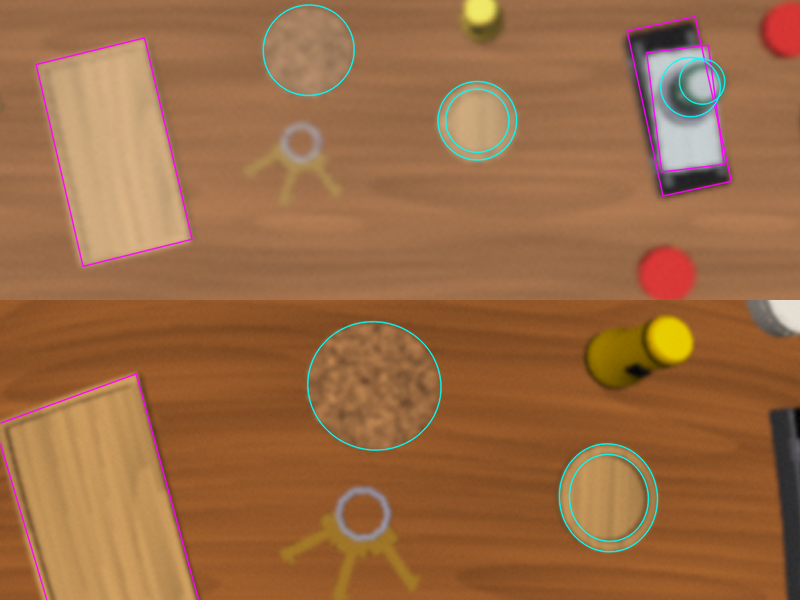

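The overlays match to about 1–2 mm. Next I'll move the canister, closing along y at the holder to stay clear of the flashlight.

```bash
cat >> h.py <<'E'
def st(tag):
    s=monitor.sense();print(tag,"t",round(s["clock"],1),"pos",np.round(s["position"],4),"F",np.round(s["contact_force"],1),"gap",round(float(s["finger_gap"]),3),"gf",np.round(s["gripper_force"],1));return s
def pick(xy,yaw,ztcp,effort,top=.30,guard=8):
    env.reach([*xy,top],down(yaw)); env.movel([*xy,ztcp+.04],.2)
    print("guard hit",env.movel([*xy,ztcp],.06,guard=guard)); st("at"); env.close_gripper(effort); st("closed")
    env.movel([*xy,ztcp+.015],.04); st("lifted"); env.movel([*xy,top],.2)
def place(xy,yaw,ztcp,top=.25,guard=3):
    env.reach([*xy,top],down(yaw)); env.movel([*xy,ztcp+.03],.15); env.hold(.2)
    st("above"); print("contact",env.movel([*xy,ztcp-.004],.02,guard=guard)); s=st("down")
    return s
def letgo(top=.3):
    env.release(); p=st("open")["position"]; env.movel([p[0],p[1],p[2]+.06],.08); env.movel([p[0],p[1],top],.25)
E
python3 - <<'E'
from h import *
env.close_gripper; 
pick((.567,-.171),np.pi,.129,30)
f=save("wrist","w3");st("x")
cv2.imwrite("pics/w3.png",cv2.resize(f["frame"][:,:,::-1],(800,600),interpolation=cv2.INTER_CUBIC))
E
```

```text
guard hit False
at t 8.7 pos [ 0.5672 -0.1711  0.1293] F [-0.1 -0.1  0.5] gap 1.0 gf 0.0
closed t 9.2 pos [ 0.5672 -0.1712  0.1293] F [-0.6 -1.   2.4] gap 0.414 gf 29.9
lifted t 9.7 pos [ 0.567  -0.1709  0.1441] F [ 0.1  0.9 -1.1] gap 0.411 gf 30.0
x t 10.7 pos [ 0.5667 -0.1708  0.2985] F [ 0.6 -0.3  0.2] gap 0.415 gf 30.0
```

View pics/w3.png

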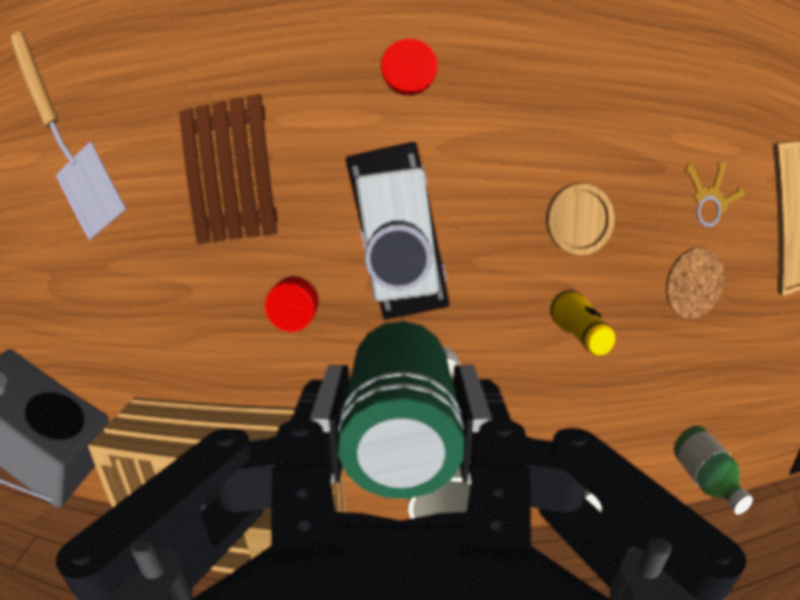

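w3 shows the canister held with its top at (401,452). The wax tin top is at (398,256), the fly tin is undisturbed, and the holder is at (581,219).

Run:
```python
from meas import *
f=load("w3")
for n,u,v,z in [("can",401,452,.3375),("canL",401,415,.3375),("canN",401,497,.3375),("wax",398,257,.108),("holder",581,219,.012),("flash",600,340,.094),("mat",696,283,.005)]: print(n,P(f,u,v,z).round(4))
for n,cs,z in [("fly",[(357,177),(425,168),(439,297),(383,303)],.078),("box",[(347,157),(414,143),(448,305),(384,318)],.048),("rack",[(180,111),(261,96),(276,234),(199,243)],.012)]:
    c,*r=rect(f,cs,z);print(n,c.round(4),np.round(r,3))
```

```text
can [ 0.5665 -0.1695]
canL [ 0.5544 -0.1695]
canN [ 0.5833 -0.1695]
wax [ 0.563  -0.1711]
holder [0.5439 0.0071]
flash [0.6372 0.0034]
mat [0.6093 0.1653]
fly [ 0.5539 -0.1687] [-1.71226e+02 -8.30730e+01  1.05000e-01  5.00000e-02]
box [ 0.5551 -0.1707] [-1.67865e+02 -7.82270e+01  1.45000e-01  5.80000e-02]
rack [ 0.4972 -0.3354] [-1.74864e+02 -8.58140e+01  1.34000e-01  8.40000e-02]
```

Run:
```python
from h import *
place((.543,.0075),np.pi,.025)
letgo(.30)
f=save("wrist","w4")
cv2.imwrite("pics/w4.png",cv2.resize(f["frame"][140:350,140:420,::-1],(800,600),interpolation=cv2.INTER_CUBIC))
```

```text
above t 13.1 pos [0.5432 0.0075 0.0554] F [ 0.4  0.8 -0.7] gap 0.413 gf 30.0
contact True
down t 14.4 pos [0.543  0.0075 0.0253] F [-1.2  0.9  4.8] gap 0.411 gf 30.2
open t 15.0 pos [0.5425 0.0076 0.0246] F [ 0.7  0.3 -0.1] gap 0.998 gf 0.0
```

View pics/w4.png

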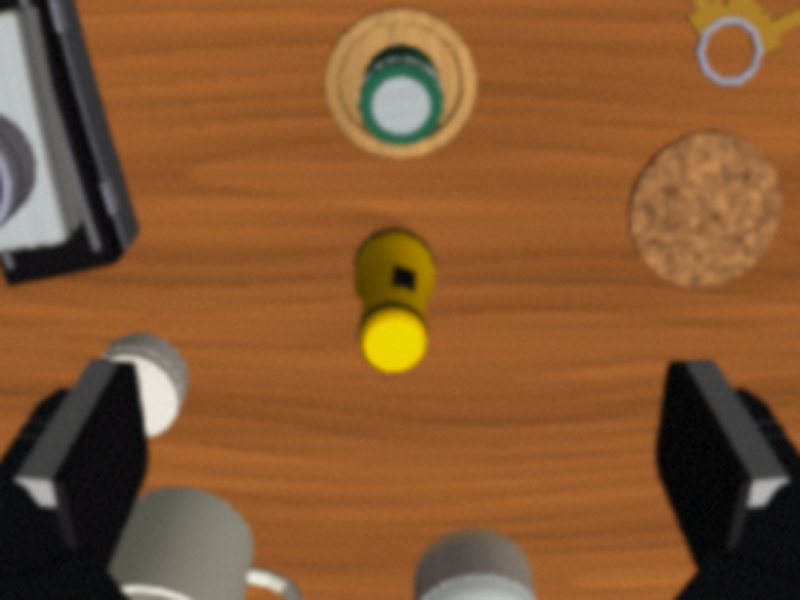

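w4 shows the canister standing in the holder, with its top at (401,104) and the holder ring centred at (401,83) in the crop. The mat is at (706,209).

Run:
```python
from meas import *
f=load("w4");k=280/800
for n,u,v,z in [("can",401,103,.064),("holder",401,83,.012),("mat",706,209,.005)]: print(n,pix(f,(140+(u+.5)*k-.5,140+(v+.5)*k-.5),z,True).round(4))
```

```text
can [0.5426 0.009 ]
holder [0.5437 0.009 ]
mat [0.6084 0.1655]
```

Run:
```python
from h import *
pick((.563,-.171),np.pi,.077,30)
f=save("wrist","w5");st("x")
cv2.imwrite("pics/w5.png",cv2.resize(f["frame"][90:390,80:480,::-1],(800,600),interpolation=cv2.INTER_CUBIC))
```

```text
guard hit False
at t 19.6 pos [ 0.5632 -0.1711  0.0773] F [ 0.9 -0.3  0.4] gap 0.998 gf 0.0
closed t 20.0 pos [ 0.5632 -0.1712  0.0775] F [-0.4 -0.2  3.8] gap 0.577 gf 31.3
lifted t 20.5 pos [ 0.563  -0.1709  0.092 ] F [-0.7 -0.3 -0.7] gap 0.577 gf 31.3
x t 21.8 pos [ 0.5627 -0.1709  0.2988] F [-0.2  0.3 -1.4] gap 0.576 gf 31.3
```

View pics/w5.png

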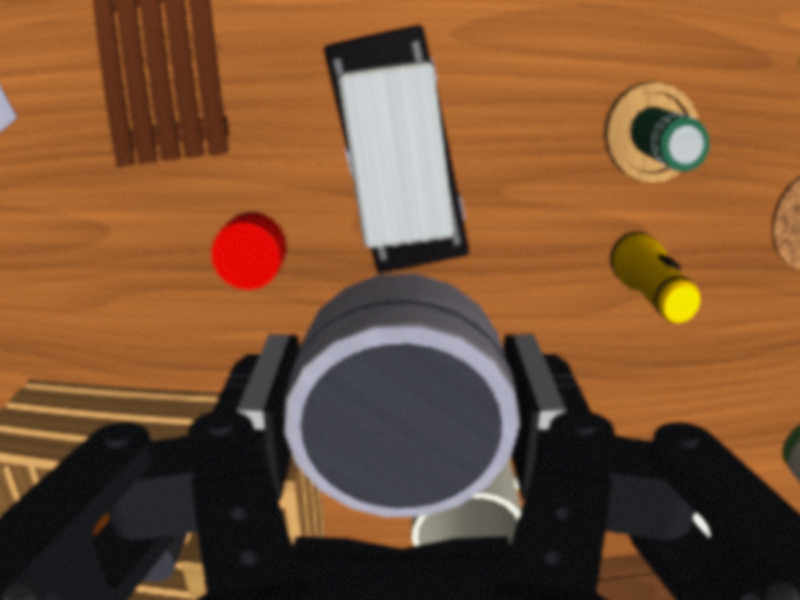

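w5 shows the wax tin held level, its rim spanning v = 325–516 at u = 402 in the crop. The fly tin corners are at (340,72), (434,62), (455,240) and (368,250), and the box corners are at (325,45), (422,26), (468,250) and (380,272).

Run:
```python
import meas; from meas import *
f=load("w5")
Q=lambda u,v,z: pix(f,(80+(u+.5)/2-.5,90+(v+.5)/2-.5),z,True)
a,b=Q(402,325,.33),Q(402,516,.33);print("wax",a,b,(a+b)/2)
meas.P=lambda f,u,v,z:Q(u,v,z)
for n,cs,z in [("fly",[(340,72),(434,62),(455,240),(368,250)],.078),("box",[(325,45),(422,26),(468,250),(380,272)],.048)]:
    c,*r=rect(f,cs,z);print(n,c.round(4),np.round(r,3))
```

```text
wax [ 0.53819029 -0.169417  ] [ 0.58627829 -0.16939155] [ 0.56223429 -0.16940428]
fly [ 0.553  -0.1701] [-1.7235e+02 -8.3619e+01  1.0500e-01  5.2000e-02]
box [ 0.5544 -0.1701] [-1.67647e+02 -7.72360e+01  1.46000e-01  5.90000e-02]
```

Run:
```python
from h import *
place((.6096,.1648),np.pi,.004)
letgo(.30)
f=save("wrist","w6")
a=cv2.resize(f["frame"][100:250,180:380,::-1],(800,600),interpolation=cv2.INTER_CUBIC)
yaw=np.pi+np.radians(7.2)
pick((.553,-.171),yaw,.047,40)
f=save("wrist","w7");st("x")
b=cv2.resize(f["frame"][100:400,80:480,::-1],(800,600),interpolation=cv2.INTER_CUBIC)
cv2.imwrite("pics/w6.png",a); cv2.imwrite("pics/w7.png",b)
```

```text
above t 24.9 pos [0.6098 0.1648 0.0345] F [ 0.2  0.4 -1.7] gap 0.577 gf 31.3
contact True
down t 26.2 pos [0.6096 0.1648 0.0046] F [-0.3  0.6  5.2] gap 0.578 gf 31.6
open t 26.6 pos [0.6088 0.1647 0.0035] F [-0.4  0.2 -0.1] gap 0.997 gf 0.0
guard hit False
at t 32.0 pos [ 0.5532 -0.1711  0.0472] F [ 0.2 -0.6 -1.2] gap 0.997 gf 0.0
closed t 32.4 pos [ 0.5533 -0.1712  0.0476] F [-0.7 -0.   4.5] gap 0.626 gf 43.4
lifted t 32.9 pos [ 0.553 -0.171  0.062] F [-0.4 -0.8 -0.7] gap 0.622 gf 42.8
x t 34.3 pos [ 0.5527 -0.1709  0.2989] F [ 0.1  1.1 -1.3] gap 0.625 gf 42.8
```

View pics/w6.png

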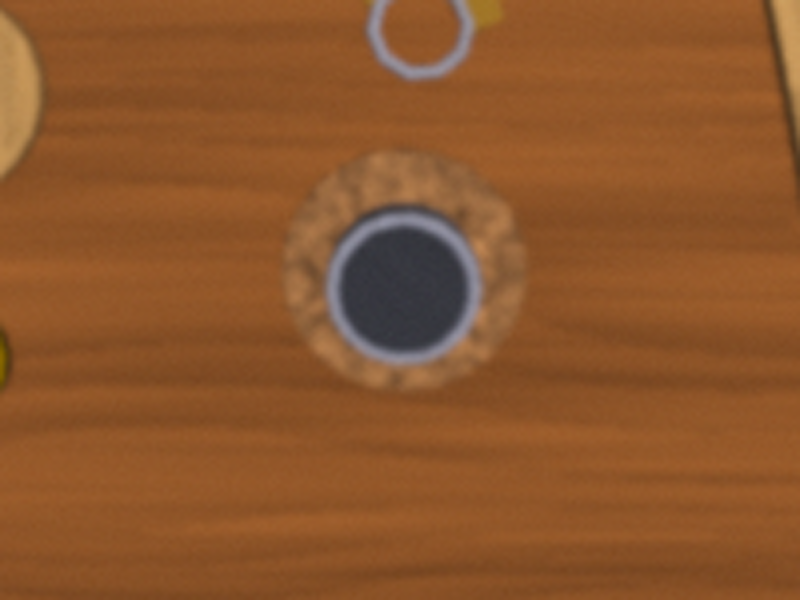

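View pics/w7.png

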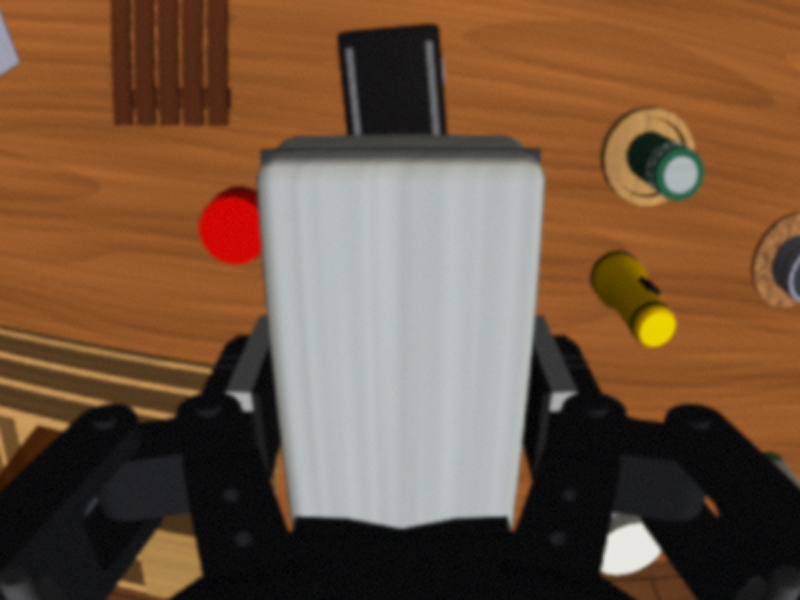

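w6 shows the wax tin at (404,287) and the mat at (405,270) in the crop. w7 shows the fly tin held straight, with its near top edge at v ≈ 157.

Run:
```python
from meas import *
f=load("w6")
Q=lambda u,v,z: pix(f,(180+(u+.5)/4-.5,100+(v+.5)/4-.5),z,True)
print("wax",Q(404,287,.035).round(4),"mat",Q(405,270,.005).round(4))
f=load("w7")
Q=lambda u,v,z: pix(f,(80+(u+.5)/2-.5,100+(v+.5)/2-.5),z,True)
e=Q(402,157,.33);e2=Q(402,148,.322);a=np.radians(7.2);d=np.array([np.cos(a),np.sin(a)]);t=np.array([.5527,-.1709])
print("edge along",(e-t)@d,(e2-t)@d,"(expect -.052)", [ (x-t)@[-d[1],d[0]] for x in (Q(265,180,.33),Q(541,180,.33))])
for v in (130,): print("box edge",Q(340,38,.048),Q(437,27,.048))
```

```text
wax [0.6092 0.1665] mat [0.609  0.1668]
edge along -0.052796834981309264 -0.05280106874177152 (expect -.052) [np.float64(-0.023213019109477432), np.float64(0.02643039807077556)]
box edge [ 0.49196383 -0.21375002] [ 0.47828562 -0.15693228]
```

Run:
```python
from h import *
place((.4972,-.337),np.pi+np.radians(5.4),.011)
letgo(.30)
env.reach([.56,-.23,.30],down(np.pi+.1)); env.hold(.3)
f=save("wrist","w8");st("x")
cv2.imwrite("pics/w8.png",cv2.resize(f["frame"][0:300,80:480,::-1],(800,600),interpolation=cv2.INTER_CUBIC))
```

```text
above t 36.8 pos [ 0.4974 -0.3371  0.0414] F [-0.6 -0.7 -1.2] gap 0.628 gf 42.8
contact True
down t 38.1 pos [ 0.4972 -0.337   0.0116] F [-1.4 -0.6  4. ] gap 0.626 gf 43.6
open t 38.5 pos [ 0.4967 -0.3365  0.0107] F [-0.7  0.3  0.1] gap 0.997 gf 0.0
x t 41.4 pos [ 0.5597 -0.2307  0.2999] F [ 0.2 -0.1  0.2] gap 1.003 gf 0.0
```

View pics/w8.png

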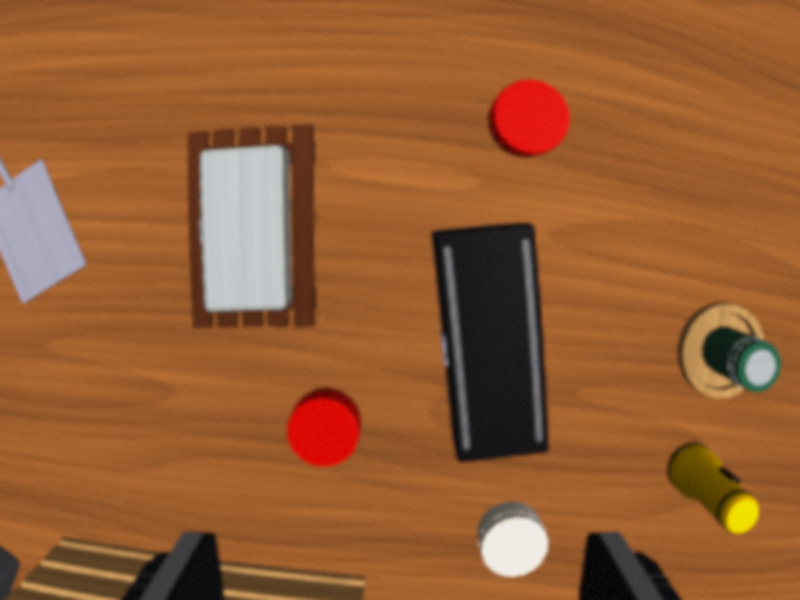

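w8 shows the fly tin on the rack, with tin corners at (200,150), (287,145), (290,308) and (205,312) and rack corners at (188,132), (313,125), (314,326) and (193,328). The box lid corners are at (432,231), (532,223), (548,451) and (459,461).

Run:
```python
import meas; from meas import *
f=load("w8")
meas.P=lambda f,u,v,z:pix(f,(80+(u+.5)/2-.5,(v+.5)/2-.5),z,True)
for n,cs,z in [("fly",[(200,150),(287,145),(290,308),(205,312)],.042),("rack",[(188,132),(313,125),(314,326),(193,328)],.012),("box",[(432,231),(532,223),(548,451),(459,461)],.048)]:
    c,*r=rect(f,cs,z);print(n,c.round(4),np.round(r,3))
for y in (np.pi,0): 
  for p in ((.555,-.171,.012),(.5165,.341,.016)): print(kinematics.ik(p,down(y+np.radians(13))))
```

```text
fly [ 0.4966 -0.3332] [-1.74469e+02 -8.40560e+01  1.03000e-01  5.60000e-02]
rack [ 0.4966 -0.3367] [-1.74938e+02 -8.48500e+01  1.35000e-01  8.50000e-02]
box [ 0.5547 -0.1714] [-1.67198e+02 -7.81580e+01  1.48000e-01  6.00000e-02]
[-0.50050165  0.68599015  1.54168701  0.          0.91391549 -2.29819078]
[ 0.39448743  0.74670428  1.40944211  0.          0.98544626 -1.4032017 ]
[-5.00501650e-01  6.85990146e-01  1.54168701e+00 -4.44089210e-16
  9.13915493e-01  8.43401874e-01]
[ 3.94487429e-01  7.46704281e-01  1.40944211e+00 -4.44089210e-16
  9.85446262e-01  1.73839095e+00]
```

Run:
```python
from meas import *
t=save("top","t1")
k=6
def ov(x0,y0,M,w=400,h=600):
    im=cv2.resize(t["frame"][:,:,::-1],None,fx=k,fy=k,interpolation=cv2.INTER_CUBIC)[y0:y0+h,x0:x0+w].copy()
    for m in M: draw(t,im,rpts(*m),(255,0,255),k,np.array([x0,y0]),False)
    return im
r=("r")
p=(proj(t,[.497,-.337,.03])*k).astype(int)
M=[((.4966,-.337),5.4,.136,.086,.012),((.4966,-.337),5.4,.104,.054,.042)]
cv2.imwrite("pics/t1.png",np.hstack([ov(p[0]-200,p[1]-300,M),ov(p[0]-200,p[1]-300,[])]))
```

```text
(no output)
```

View pics/t1.png

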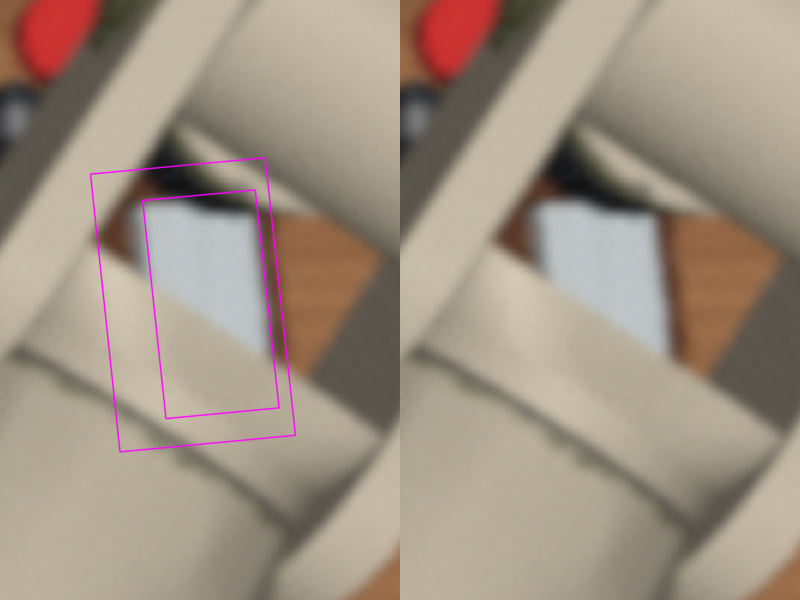

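The tin sits within about 2 mm of the rack's middle, which is fine. Next is the tackle box.

Run:
```python
from h import *
pick((.555,-.171),np.pi+np.radians(12.1),.011,70)
st("x")
s=place((.5162,.341),np.pi+np.radians(13.9),.016,guard=4)
```

```text
guard hit False
at t 44.0 pos [ 0.5552 -0.1711  0.0113] F [-1.1  0.7  0.4] gap 1.001 gf 0.0
closed t 44.4 pos [ 0.5555 -0.1713  0.0119] F [-0.6 -0.6  5.7] gap 0.715 gf 78.1
lifted t 44.9 pos [ 0.5549 -0.1709  0.0259] F [-0.9 -0.8 -4.7] gap 0.717 gf 76.9
x t 46.4 pos [ 0.5547 -0.1709  0.2989] F [ 0.2 -0.2 -5.5] gap 0.715 gf 76.9
above t 50.0 pos [0.5164 0.3411 0.0465] F [-0.3  0.  -5.4] gap 0.72 gf 76.9
contact True
down t 51.3 pos [0.5161 0.341  0.0179] F [-0.9 -0.   5.9] gap 0.716 gf 78.0
```

Run:
```python
from meas import *
print(env.movel([.5162,.341,.0165],.01,guard=6)); st("d")
letgo(.30)
env.reach([.56,.24,.33],down(np.pi)); env.hold(.3)
f=save("wrist","w9");st("x")
a=cv2.resize(f["frame"],None,fx=2,fy=2,interpolation=cv2.INTER_CUBIC)[:600,160:960,::-1].copy()
cv2.imwrite("pics/w9.png",a)
```

```text
True
d t 51.5 pos [0.5161 0.341  0.0179] F [-2.1 -1.1  4.6] gap 0.714 gf 77.9
open t 51.9 pos [0.5152 0.3406 0.0166] F [ 0.3  0.5 -0.1] gap 1.002 gf 0.0
x t 54.7 pos [0.5597 0.2407 0.3298] F [ 0.2 -0.   0. ] gap 0.999 gf 0.0
```

View pics/w9.png

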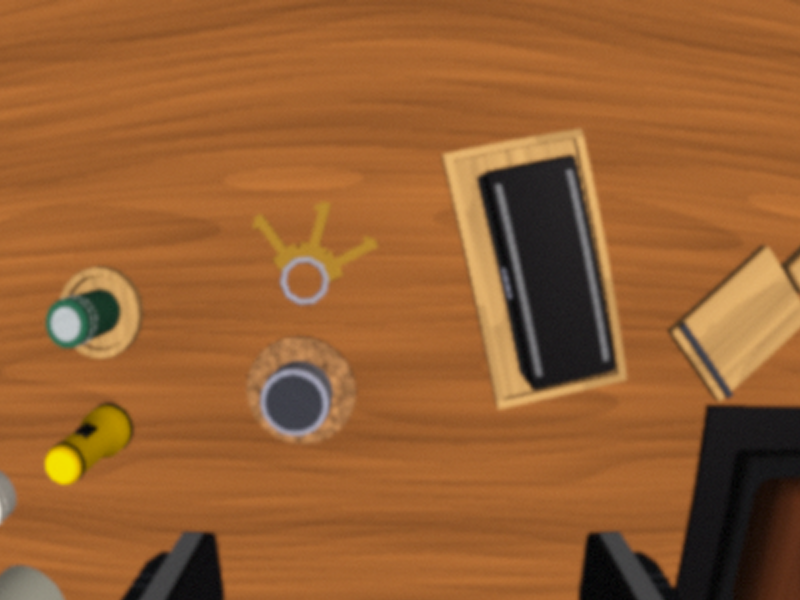

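w9 shows the box flat in the tray, lid top corners at about (490,173), (574,157), (617,373) and (537,388). The tray's outer corners are at (443,155), (582,130), (626,378) and (500,408). The wax tin, canister, flashlight and keys are in place.

Run:
```python
import meas; from meas import *
f=load("w9")
meas.P=lambda f,u,v,z:pix(f,((u+160+.5)/2-.5,(v+.5)/2-.5),z,True)
for n,cs,z in [("box",[(490,173),(574,157),(617,373),(537,388)],.053),("tray",[(443,155),(582,130),(626,378),(500,408)],.012)]:
    c,*r=rect(f,cs,z);print(n,c.round(4),np.round(r,3))
for n,u,v,z in [("wax",296,401,.035),("mat",301,391,.005),("can",67,325,.064),("holder",100,312,.012)]: print(n,meas.P(f,u,v,z).round(4))
```

```text
box [0.5169 0.3443] [-1.65687e+02 -7.75040e+01  1.48000e-01  5.70000e-02]
tray [0.517  0.3427] [-1.66517e+02 -7.64450e+01  1.88000e-01  1.01000e-01]
wax [0.6087 0.1681]
mat [0.6095 0.1672]
can [0.5445 0.0103]
holder [0.5436 0.0118]
```

Everything is centred to within about 2–3 mm, so I'm handing the job in.

```bash
python3 -c "
from bench import job
print(job.hand_in())"
```

```text
the job is handed in; nothing more can be done
None
```

The job is handed in, at about 55 s on the robot's clock: all four things stand upright in their own places, each within about 2–3 mm of the middle by the cameras, with nothing dropped and the flashlight and keys untouched.

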